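Roll a feed roller up the ramp into its seat and shut the keeper

ROBOT

A 6-joint arm with a two-finger parallel gripper is mounted at the origin on a cart in front of the work surface, level with it; the furniture and walls round the work are solid. World frame = base frame: x ahead of the robot, y to its left, z up, the work surface at z = 0. Lengths are in mm, angles in rad, forces in N, time in s.
With the tool pointing down it reaches from about 350 to 775 mm from the base axis. Payload 7.3 kg.
Tool frame: the origin (TCP) lies on the centre line of the jaws, within the pads' length; the fingertips stand finger_overhang ahead of it and the grasp point (between the pads) lies 8 mm behind it (finger_overhang is the distance from the TCP to the fingertips, in mm); z points along the fingers, y is the line along which they close (so a half turn about z gives the same grasp; the last joint's range is limited). The gripper opens to 92 mm and grips with 3 to 60 N. Pads are 19 mm wide; open, the fingers measure 130 mm over their backs; the gripper's body (75 mm by 190 mm) begins 47 mm behind the grasp point.
Start: joints at [0.978, 0.342, 1.524, -0, 1.275, -0.146], TCP at [226.831, 473.489, 237.741] pointing down, gripper open.
Joint ranges: [-2.53, 2.53], [-0.77, 2.02], [0.04, 2.7], [-1, 4.14], [0.28, 2.66], [-3.11, 3.11]. Speed limits (rad/s): [2.57, 2.57, 3.14, 3.14, 3.14, 3.14].

INTERFACE

Orientations are given as [roll, pitch, yaw] about the fixed x, y, z axes, in that order (R = Rz(yaw) Ry(pitch) Rx(roll)).
In Python, from plant import get_obs, capture, close_job, finger_overhang gives the robot as it stands.
- The arm moves only by the shell command python3 -m inch 'ROWS'. ROWS is JSON, one flat list of numbers, 7 for each row, row after row: the turn, a rotation vector about the tool's x, y, z scaled (see below), then the shift along the tool's x, y, z scaled (see below), then the closure, from -1 (fully open) to 1 (shut). In form: [ax, ay, az, tx, ty, tz, gripper, ax, ay, az, tx, ty, tz, gripper, ...]. A call has 1 to 10 rows; each row shifts and turns the commanded pose from where the row before left it, along the tool's axes as they then stand; what a row does not reach is not made up. The controller multiplies each number of a shift by 0.8 m and each number of a turn by 1.5 rad. A row lasts 1/12 s, in which the tool goes at most 41.7 mm and 7.16 degrees, less where a joint would pass 70% of its speed; a pose out of reach is approached as far as the arm can. A call with a number of a shift or a turn outside -1 to 1 is refused whole. A call with a gripper value outside its range is refused whole. The fingers move at their own pace and stop on an object; the grip force is fixed at half the most. Time passes only in rows, so rows that do not move let the fingers close. It gives the time, the measured TCP pose, the force, the opening and the grip force at its end, in the units of the state.
- get_obs(): the state, without advancing time (a new reading comes with each control period).
- capture(name): name is "scene" or "top" or "wrist"; returns a dict with "image" (420x560x3 uint8, red, green, blue), "mtx" (3x3 intrinsics, pixels), "pose" (4x4, takes a point from camera to world coordinates). Camera axes: x right, y up, looking along -z (the intrinsics and any distortion apply to the point x, -y, -z); pixel columns grow to the right and rows downward; lengths in mm; the calibration is good to about 2 mm. The wrist camera is an equidistant fisheye: a pixel r from the principal point sees the ray r / f radians off the axis. A picture is of the moment at which its call begins. There is no depth.
- close_job(): hands the job in; it is judged then, once.
The state is a dict: "time": time; "joint_positions": joint angles; "dq": joint speeds; "tau": joint torques, N m; "tool_pos": TCP position; "tcp_rot": TCP orientation; "contact_force": force on the tool from outside, world axes, zero at the start; "moment": the same for the moment, N m; "grip_width": finger opening in mm; "finger_force": force on a finger pad.
Only numpy, scipy, OpenCV 4.12 (cv2) and the standard library are available. Lean on these libraries where they do the work, as an engineer would, in place of code of your own. Each camera call takes 0.05 s, during which the arm holds its last target. There are 200 camera calls.

TASK

With the fingertips only, push the dark steel feed roller up the ramp, slowly and steadily so that it never runs back, over the crest and home against the steel end stop. Then push the red keeper arm fully across behind it. Do not pinch or lift the roller, and leave the solder spool, the bottle and the circuit board where they are.

Things in the scene. Friction and masses are not known exactly. Their poses are not given: they have to be found in the camera images.
- ramp: roller ramp fixed to the bench: grey base block 270 x 150 x 23 mm, centred 3 mm downhill of the origin, with a smooth light grey track on it. Origin: on the bench; x points uphill along the track, y to the left of that, z up. Track surface height at x (mm): open foot end -135: 34; hollow where the roller starts -75: 29; 7 degree slope to the crest 60: 46; down 8 degrees to the end stop 105: 39
- seat (a point): where the seated roller's centre lies: x = 85, y = 0, z = 62 mm in the ramp's frame, 20 mm before the steel end stop's face. The stop is 12 mm thick, its top 85 mm above the bench. The track is 98 mm wide between two blue side rails, 6 mm thick, that rise 12 mm above it all along; no wall at the foot
- slope (a point): point on the track's centre line at the bottom of the hollow (x = -75 mm, z = 29 mm in the ramp's frame); its x axis points up along the 7 degree slope, its z axis is normal to the slope. A roller resting on the slope has its centre 20 mm from this plane; more than 30 mm counts as lifted
- roller: smooth dark steel feed roller with two orange bands, 40 mm diameter, 90 mm long, plus a steel journal (12 x 5 mm) on each end; 0.2 to 0.42 kg. Origin: its centre; y is its axis, x and z turn as it rolls. On the slope it rolls back freely when let go and must never go faster than 0.2 m/s; past the crest it drops by itself against the stop and stays
- keeper (a joint): angle of the red keeper arm about its upright pivot left of the track: 0 = fully across the track behind the seated roller (hard stop), 1.57 = along the left rail pointing to the foot, more = leaning outward; starts 1.6 to 2.1. Slight friction holds it anywhere; about 0.5 N at the peg moves it
- keeper_hinge (a point): on the keeper's pivot axis, 75 mm above the bench, at the top of the arm; at x = 57.5, y = 68 mm in the ramp's frame. Arm: 8 mm thick, 14 mm high (61 to 75 mm above the bench), 82 mm long
- keeper_peg (a point): top centre of the black upright peg (12 mm diameter) on the keeper arm, 75 mm from the pivot, 95 mm above the bench; the peg reaches down to 61 mm
- solder_spool: solder spool standing right of the ramp, black flanges, 60 mm diameter, 44 mm high; origin: centre of its underside. Leave alone
- flux_bottle: white dropper bottle with a red collar, standing beyond the end stop, 35 mm diameter, 104 mm high; origin: centre of its underside. Leave alone
- board: green circuit board, 74 x 73 x 17 mm, lying on the pink mat right of the ramp's foot; origin: centre of its underside. Leave alone
Mind the look-alikes: they are no part of the job. Leave any green or purple look-alike of the roller alone.

How it is judged (in metres and radians):
On the way, in this order (a step that is already met when the one before it is completed fails the run):
1. the roller is on the upper half of the slope, short of the crest (x of roller in the frame of ramp between -0.01 and 0.055 m), for 0.05 s.
2. the roller lies in the seat against the end stop while the keeper is still open (x of roller in the frame of ramp above 0.08 m and z of roller in the frame of ramp below 0.068 m and value of joint keeper above 1 rad), for 0.2 s.
3. the keeper is fully across behind the roller (value of joint keeper below 0.12 rad), for 0.2 s.
At the end, for the whole second after the job is handed in: The roller lies at rest in its seat, its centre within 5 mm of the point where it touches the end stop (85 mm uphill of the ramp's origin, 55 to 68 mm above the bench) and its axis within 0.12 rad of square across the track, and the keeper is within 0.12 rad of fully across (x of roller in the frame of ramp between 0.08 and 0.09 m and z of roller in the frame of ramp between 0.055 and 0.068 m and angle between the y axis of roller and the y axis of ramp, either way round below 0.12 rad and linear speed of roller below 0.02 m/s and value of joint keeper below 0.12 rad).
It fails at once if the roller is lifted off the ramp (its centre more than 30 mm from the plane of the slope) (z of roller in the frame of slope above 0.03 m).
It fails at once if the roller runs on the slope, back or forward (faster than 0.2 m/s before the crest) (x of roller in the frame of ramp below 0.055 m and linear speed of roller above 0.2 m/s).
It fails at once if the roller falls off the ramp (height (world z) of roller below 0.043 m).
It fails at once if the spool, the bottle or the board is moved by more than 15 mm or tipped (distance of any of solder_spool, flux_bottle, board from where it was at the start of the episode above 0.015 m or angle between flux_bottle's own z axis and vertical above 0.3 rad).
It also fails if it takes over 51 s, if anything falls off the work surface, if the arm or the gripper's body presses on something with over 40 N, if the wrist force passes 120 N, or if a joint passes its speed limit or range.

## Working session

There is one attempt and no reset: what is moved stays moved. The work goes in short steps, Python scripts to look and compute and a shell command to move; the robot and the scene stay as the last step left them, time stands still between calls to the robot, and variables do not carry over. Pictures are saved under pics/ and viewed, at most 13 in all, crops included, and the job is handed in when it is done.

```bash
mkdir -p pics; python3 - <<'E'
from plant import *
import cv2,numpy as np
print(get_obs(), finger_overhang)
for n in("scene","top"):
    c=capture(n);cv2.imwrite(f"pics/{n}.png",c["image"][:,:,::-1]);np.savez(f"{n}.npz",**c);print(n,c["mtx"].tolist(),c["pose"].round(3).tolist())
    print([k for k in c])
E
```

```text
{'time': 0.0, 'joint_positions': array([ 9.78009536e-01,  3.42751326e-01,  1.52499718e+00, -2.26022039e-05,
        1.27536846e+00, -1.45976110e-01]), 'dq': array([-0.00071325,  0.00028233, -0.00140093, -0.00142445, -0.0002927 ,
       -0.00173199]), 'tau': array([ 5.92904726e-04, -4.31233943e+01, -2.44229168e+01,  7.15755788e-02,
        5.59384050e-02, -1.43162360e-04]), 'tool_pos': array([226.61205268, 473.16002504, 237.03701388]), 'tcp_rot': array([-3.14008141e+00, -2.00340755e-04,  2.69478842e+00]), 'contact_force': array([0.07032707, 0.39698348, 0.60270604]), 'moment': array([ 0.04474113, -0.03145771, -0.00348352]), 'finger_force': 0.0, 'grip_width': 91.97686260365718} 11.0
scene [[405.7085709968647, 0.0, 278.23023043202494], [0.0, 405.7085709968647, 206.9825529217263], [0.0, 0.0, 1.0]] [[0.795, 0.293, -0.532, -101.747], [-0.607, 0.381, -0.697, -680.285], [-0.002, 0.877, 0.481, 701.169], [0.0, 0.0, 0.0, 1.0]]
['image', 'mtx', 'pose']
top [[468.7121761404599, 0.0, 285.3378059712707], [0.0, 468.7121761404599, 204.73460399673266], [0.0, 0.0, 1.0]] [[0.019, 0.99, -0.141, 374.258], [-1.0, 0.019, -0.008, 222.776], [-0.005, 0.141, 0.99, 1510.268], [0.0, 0.0, 0.0, 1.0]]
['image', 'mtx', 'pose']
```

View pics/top.png

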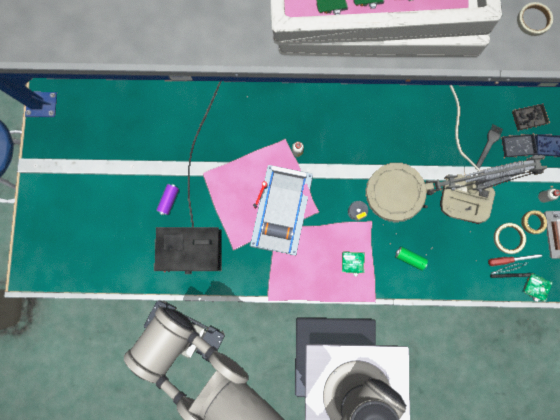

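View pics/scene.png

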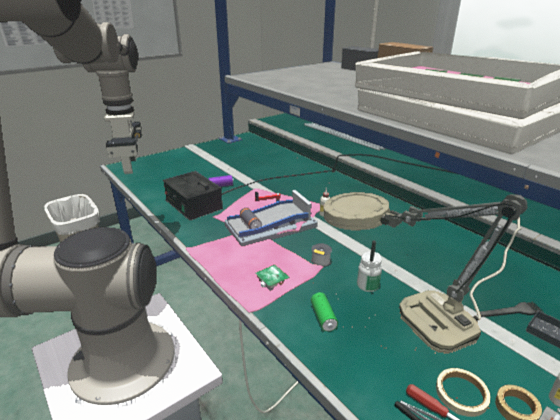

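The top view shows the ramp centred near (282,210), with its foot towards the robot at (275,250). The roller is at (277,230), the red keeper at (261,194), the bottle at (298,149), the spool at (358,210) and the board at (353,262). The purple and green look-alikes are away from the ramp.

```bash
cat > h.py <<'E'
import numpy as np,cv2
from plant import *
def ray(c,uv,fish=False):
    K,P=c["mtx"],c["pose"]; x=(uv[0]-K[0,2])/K[0,0]; y=(uv[1]-K[1,2])/K[1,1]
    d=np.array([x,y,1.])
    if fish:
        r=np.hypot(x,y); d=np.array([np.sin(r)*x/r,np.sin(r)*y/r,np.cos(r)]) if r>0 else d
    return P[:3,3],P[:3,:3]@(d*[1,-1,-1])
def onz(c,uv,z,fish=False):
    o,d=ray(c,uv,fish); return o+d*(z-o[2])/d[2]
def hsv(c): return cv2.cvtColor(c["image"],cv2.COLOR_RGB2HSV)
def mask(c,lo,hi): return cv2.inRange(hsv(c),np.array(lo),np.array(hi))
E
python3 - <<'E'
from h import *
c=dict(np.load("top.npz"))
roi=np.zeros((420,560),np.uint8); roi[155:260,245:320]=255
m=mask(c,(98,80,60),(125,255,255))&roi
p=np.argwhere(m)[:,::-1]
w=np.array([onz(c,q,52)[:2] for q in p],np.float32)
r=cv2.minAreaRect(w);print(len(p),r,cv2.boxPoints(r).round())
for n,lo,hi in(("orange",(8,90,90),(18,255,255)),("red",(0,150,100),(5,255,255))):
    p=np.argwhere(mask(c,lo,hi)&roi)[:,::-1]; print(n,len(p),p.min(0),p.max(0),onz(c,p.mean(0),60))
for n,uv,z in(("spool",(358,210),44),("bottle",(298,147),104),("board",(353,262),17),("roller",(277,230),60)): print(n,onz(c,uv,z).round())
cv2.imwrite("pics/z.png",cv2.resize(c["image"][135:275,230:400,::-1],None,fx=4,fy=4,interpolation=cv2.INTER_CUBIC))
E
```

```text
309 ((562.06689453125, 248.8306121826172), (110.8988037109375, 239.9308319091797), 79.39582824707031) [[434. 216.]
 [670. 172.]
 [690. 281.]
 [454. 325.]]
orange 44 [265 223] [289 238] [499.63941507 257.66668761  60.        ]
red 29 [256 185] [266 203] [617.01127834 312.39837778  60.        ]
spool [571.   5.  44.]
bottle [755. 198. 104.]
board [409.  17.  17.]
roller [502. 259.  60.]
```

View pics/z.png

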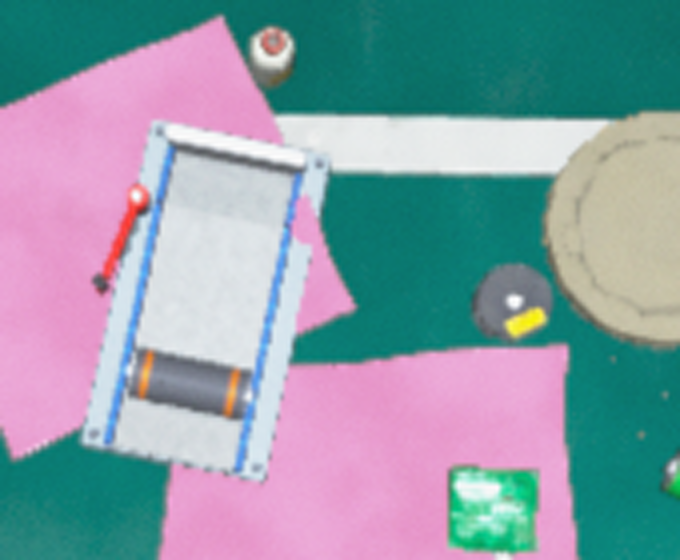

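The ramp fits well: the rails measure 240 x 111 mm as specified, the yaw is -0.185 and the origin is about (577,246). The roller lands at x = -75, as stated. Next I move above the foot of the ramp, with the fingers opened to 40 mm across the roller.

```bash
python3 -m inch '[0,0,-0.0583,0,0,0,0.13, 0,0,-0.0583,0,0,0,0.13, 0,0,-0.0583,0,0,0,0.13, 0,0,0,-0.04,-0.025,0.01,0.13, 0,0,0,-0.04,-0.025,0.01,0.13, 0,0,0,-0.04,-0.025,0.01,0.13, 0,0,0,-0.04,-0.025,0.01,0.13, 0,0,0,-0.04,-0.025,0.01,0.13, 0,0,0,-0.04,-0.025,0.015,0.13, 0,0,0,-0.04,-0.025,0.015,0.13]'
cat >> h.py <<'E'
Y=-0.185; O=np.array([576.8,246.1]); A=np.array([[np.cos(Y),np.sin(Y)],[-np.sin(Y),np.cos(Y)]])
def ramp(p): return A@(np.asarray(p)[:2]-O)
def world(x,y): return O+A.T@[x,y]
def goto(x,y,z):
    o=get_obs(); from scipy.spatial.transform import Rotation as S
    R=S.from_euler("xyz",o["tcp_rot"]).as_matrix(); d=np.r_[world(x,y),z]-o["tool_pos"]
    print("ramp",ramp(o["tool_pos"]).round(1),o["tool_pos"].round(1),"rot",o["tcp_rot"].round(3),"F",o["contact_force"].round(1),"w",o["grip_width"],"t",o["time"])
    print("shift/0.8 total",(R.T@d/800).round(4))
E
python3 - <<'E'
from h import *
goto(-130,0,120)
c=dict(np.load("top.npz"))
for n,uv,z in(("peg",(255,205.7),95),("hinge",(264.5,184.5),75)): print(n,ramp(onz(c,uv,z)))
E
```

```text
time: 0.93
tool_pos: [422.4, 293.3, 173.2]
tcp_rot: [3.141, 0.0, 2.957]
contact_force: [0.0, 0.0, 0.4]
grip_width: 40.0
finger_force: 0.0
ramp [-160.5   18. ] [422.4 293.3 173.2] rot [3.141 0.    2.957] F [0.  0.  0.4] w 40.04057912085387 t 0.9333
shift/0.8 total [-0.0381 -0.0225  0.0665]
peg [-20.01930042  77.97474729]
hinge [53.57430472 65.08548915]
```

```bash
python3 -m inch '[0,0,0,-0.0191,-0.0113,0.033,0.13, 0,0,0,-0.019,-0.0112,0.0335,0.13, 0,0,0,0,0,0,0.13]'
python3 - <<'E'
from h import *
goto(-130,0,58)
for n in("wrist","scene"):
    c=capture(n); np.savez(n+"1.npz",**c)
    cv2.imwrite("pics/%s1.png"%n,c["image"][:,:,::-1])
E
```

```text
time: 1.18
tool_pos: [447.6, 268.2, 115.8]
tcp_rot: [-3.137, -0.006, 2.954]
contact_force: [-0.0, -0.9, -0.1]
grip_width: 40.0
finger_force: 0.0
ramp [-131.1   -2.1] [447.6 268.2 115.8] rot [-3.137 -0.006  2.954] F [-0.  -0.9 -0.1] w 39.980183591439 t 1.1833
shift/0.8 total [-0.0018  0.003   0.0722]
```

View pics/wrist1.png

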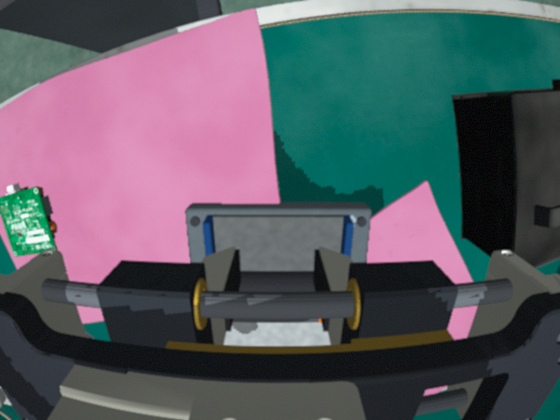

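The wrist view shows the foot of the ramp: rails at columns 208 and 350, fingers at 225 to 335. The fingers are centred and square, so I descend and creep uphill to contact.

```bash
python3 -m inch '[0,0,0,0,0.001,0.024,0.13, 0,0,0,0,0.001,0.024,0.13, 0,0,0,0,0,0.024,0.13, 0,0,0,-0.005,0,0,0.13, 0,0,0,-0.003,0,0,0.13, 0,0,0,-0.003,0,0,0.13, 0,0,0,-0.003,0,0,0.13,0,0,0,-0.003,0,0,0.13,0,0,0,-0.003,0,0,0.13]'
python3 - <<'E'
from h import *
goto(-100,0,58)
c=capture("top")
roi=np.zeros((420,560),np.uint8); roi[155:260,245:320]=255
p=np.argwhere(mask(c,(8,90,90),(18,255,255))&roi)[:,::-1]; print(len(p),p.min(0),p.max(0),ramp(onz(c,p.mean(0),65)))
E
```

```text
time: 2.03
tool_pos: [464.8, 270.4, 63.9]
tcp_rot: [3.141, 0.001, 2.957]
contact_force: [-0.6, 0.4, 0.8]
grip_width: 40.2
finger_force: 0.0
ramp [-114.6    3.2] [464.8 270.4  63.9] rot [3.141e+00 1.000e-03 2.957e+00] F [-0.6  0.4  0.8] w 40.17538297373125 t 2.0333
shift/0.8 total [-0.0182 -0.0041  0.0074]Traceback (most recent call last):
  File "<stdin>", line 5, in <module>
    return umr_minimum(a, axis, None, out, keepdims, initial, where)
ValueError: zero-size array to reduction operation minimum which has no identity
```

```bash
python3 -m inch '[0,0,0,0,-0.002,0.0045,0.13, 0,0,0,0,-0.002,0.0045,0.13, 0,0,0,-0.003,0,0,0.13, 0,0,0,-0.003,0,0,0.13,0,0,0,-0.003,0,0,0.13,0,0,0,-0.003,0,0,0.13,0,0,0,-0.003,0,0,0.13]'
python3 - <<'E'
from h import *
goto(-90,0,58)
c=capture("scene"); np.savez("s2.npz",**c)
a=dict(np.load("scene.npz"))
for c in(a,c):
    roi=np.zeros((420,560),np.uint8); roi[190:250,220:330]=255
    p=np.argwhere(mask(c,(8,90,90),(20,255,255))&roi)[:,::-1]; print(len(p),p.mean(0),p.min(0),p.max(0),ramp(onz(c,p.mean(0),60)))
cv2.imwrite("pics/s2.png",cv2.resize(c["image"][140:260,180:340,::-1],None,fx=4.5,fy=4.5))
E
```

```text
time: 2.67
tool_pos: [475.3, 264.8, 55.7]
tcp_rot: [-3.142, -0.0, 2.957]
contact_force: [-2.2, -0.3, -0.5]
grip_width: 40.0
finger_force: 0.6
ramp [-103.2   -0.3] [475.3 264.8  55.7] rot [-3.142 -0.     2.957] F [-2.2 -0.3 -0.5] w 39.9603321874466 t 2.6667
shift/0.8 total [-0.0165  0.0004 -0.0028]
29 [247.86206897 214.89655172] [241 208] [256 224] [-80.45602447   5.960516  ]
19 [241.63157895 209.73684211] [228 196] [256 223] [-85.2972998   46.18781486]
```

View pics/s2.png

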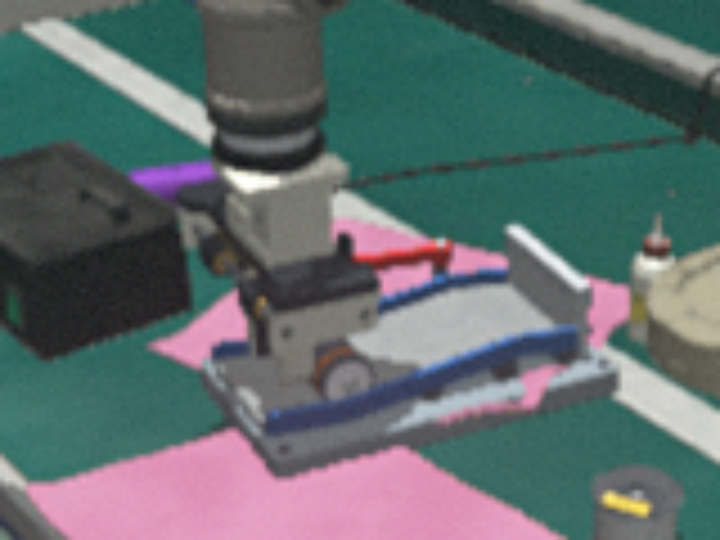

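In the scene view the fingers are behind the roller, with its end face at crop (345,378). The 2 N reading at tool x = -103 confirms contact. Now I push steadily up the slope.

```bash
python3 -m inch '[0,0,0,-0.003,0,-0.0004,0.13,0,0,0,-0.004,0,-0.0005,0.13,0,0,0,-0.004,0,-0.0005,0.13,0,0,0,-0.004,0,-0.0005,0.13,0,0,0,-0.004,0,-0.0005,0.13,0,0,0,-0.004,0,-0.0005,0.13,0,0,0,-0.004,0,-0.0005,0.13,0,0,0,-0.004,0,-0.0005,0.13,0,0,0,-0.004,0,-0.0005,0.13,0,0,0,-0.004,0,-0.0005,0.13]'
python3 - <<'E'
from h import *
goto(-32,0,65)
E
python3 -m inch '[0,0,0,-0.004,0,-0.0005,0.13,0,0,0,-0.004,0,-0.0005,0.13,0,0,0,-0.004,0,-0.0005,0.13,0,0,0,-0.004,0,-0.0005,0.13,0,0,0,-0.004,0,-0.0005,0.13,0,0,0,-0.004,0,-0.0005,0.13,0,0,0,-0.004,0,-0.0005,0.13,0,0,0,-0.004,0,-0.0005,0.13,0,0,0,-0.004,0,-0.0005,0.13,0,0,0,-0.004,0,-0.0005,0.13]'
python3 - <<'E'
from h import *
goto(0,0,69)
c=capture("scene"); cv2.imwrite("pics/s3.png",cv2.resize(c["image"][140:260,180:340,::-1],None,fx=4.5,fy=4.5))
E
```

```text
time: 3.55
tool_pos: [506.2, 259.0, 59.7]
tcp_rot: [3.142, 0.0, 2.957]
contact_force: [-0.8, 0.7, 0.8]
grip_width: 40.0
finger_force: 0.6
ramp [-71.7  -0.3] [506.2 259.   59.7] rot [3.142 0.    2.957] F [-0.8  0.7  0.8] w 39.97774951695602 t 3.55
shift/0.8 total [-0.0497  0.0003 -0.0066]
time: 4.38
tool_pos: [537.7, 253.1, 63.7]
tcp_rot: [3.141, 0.0, 2.957]
contact_force: [-0.7, 0.0, -0.0]
grip_width: 40.3
finger_force: 0.6
ramp [-39.7  -0.3] [537.7 253.1  63.7] rot [3.141 0.    2.957] F [-0.7  0.  -0. ] w 40.26548157565491 t 4.3833
shift/0.8 total [-0.0497  0.0003 -0.0066]
```

View pics/s3.png

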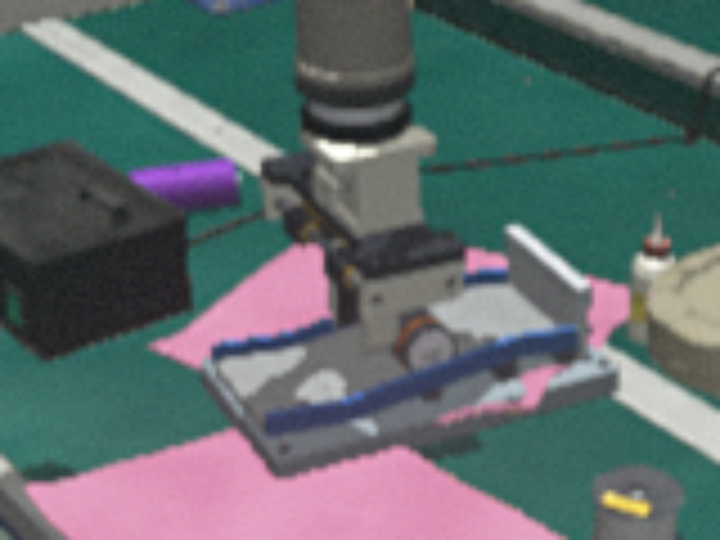

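The roller (crop (430,350)) follows the fingers squarely at about x = -10. I continue up to the crest.

```bash
python3 -m inch '[0,0,0,-0.004,0,-0.0005,0.13,0,0,0,-0.004,0,-0.0005,0.13,0,0,0,-0.004,0,-0.0005,0.13,0,0,0,-0.004,0,-0.0005,0.13,0,0,0,-0.004,0,-0.0005,0.13,0,0,0,-0.004,0,-0.0005,0.13,0,0,0,-0.004,0,-0.0005,0.13,0,0,0,-0.004,0,-0.0005,0.13,0,0,0,-0.004,0,-0.0005,0.13,0,0,0,-0.004,0,-0.0005,0.13]'
python3 -m inch '[0,0,0,-0.004,0,-0.0005,0.13,0,0,0,-0.004,0,-0.0005,0.13,0,0,0,-0.004,0,-0.0005,0.13,0,0,0,-0.004,0,-0.0005,0.13,0,0,0,-0.004,0,-0.0005,0.13,0,0,0,-0.004,0,-0.0005,0.13,0,0,0,-0.004,0,-0.0005,0.13,0,0,0,-0.004,0,-0.0005,0.13,0,0,0,-0.003,0,-0.0005,0.13,0,0,0,-0.003,0,-0.0003,0.13]'
python3 - <<'E'
from h import *
goto(40,0,72)
E
```

```text
time: 5.27
tool_pos: [569.2, 247.3, 67.7]
tcp_rot: [3.141, 0.0, 2.957]
contact_force: [-1.4, -0.4, 0.4]
grip_width: 39.8
finger_force: 0.6
time: 6.1
tool_pos: [599.0, 241.7, 71.5]
tcp_rot: [3.142, 0.0, 2.957]
contact_force: [-0.9, 0.4, 0.6]
grip_width: 40.2
finger_force: 0.6
ramp [22.6 -0.2] [599.  241.7  71.5] rot [3.142 0.    2.957] F [-0.9  0.4  0.6] w 40.2072104779429 t 6.1
shift/0.8 total [-0.0217  0.0003 -0.0006]
```

```bash
python3 -m inch '[0,0,0,-0.003,0,-0.0003,0.13,0,0,0,-0.003,0,-0.0003,0.13,0,0,0,-0.003,0,-0.0002,0.13,0,0,0,-0.003,0,0,0.13,0,0,0,-0.003,0,0,0.13,0,0,0,-0.003,0,0,0.13,0,0,0,0,0,0,0.13,0,0,0,0,0,0,0.13,0,0,0,0,0,0,0.13,0,0,0,0,0,0,0.13]'
python3 - <<'E'
from h import *
goto(0,0,180)
c=capture("scene"); cv2.imwrite("pics/s4.png",cv2.resize(c["image"][140:260,180:340,::-1],None,fx=4.5,fy=4.5))
E
```

```text
time: 6.93
tool_pos: [612.7, 239.2, 72.1]
tcp_rot: [-3.142, -0.0, 2.957]
contact_force: [0.5, 0.4, -0.3]
grip_width: 40.0
finger_force: 0.0
ramp [36.6 -0.2] [612.7 239.2  72.1] rot [-3.142 -0.     2.957] F [ 0.5  0.4 -0.3] w 39.981568514921264 t 6.9333
shift/0.8 total [ 0.0458  0.0003 -0.1349]
```

View pics/s4.png

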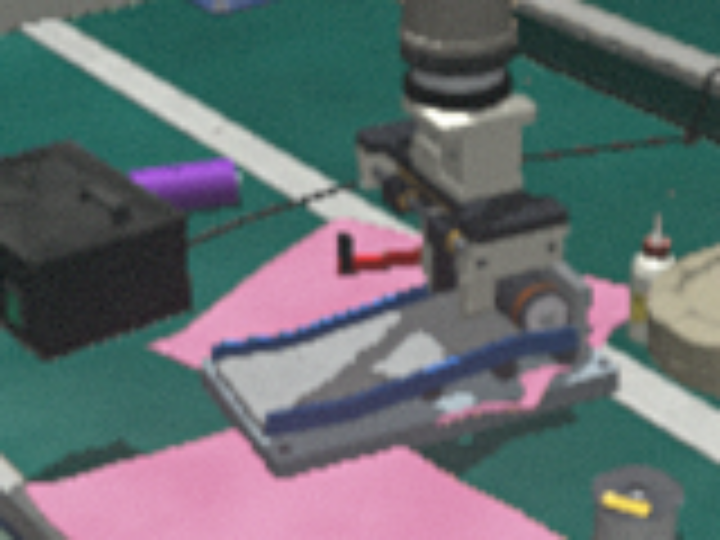

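The roller lies against the stop (end face at crop (545,310)), and the keeper peg is at crop (345,250). I retreat, rise, close the fingers and turn 45° so the flat finger face can sweep the peg round.

```bash
python3 -m inch '[0,0,0,0.015,0,0,0.13,0,0,0,0.015,0,-0.02,0.13,0,0,0,0,0,-0.04,1,0,0,0.0748,0,0,-0.02,1,0,0,0.0748,0,0,0,1,0,0,0.0748,0,0,0,1,0,0,0.0748,0,0,0,1,0,0,0.0748,0,0,0,1,0,0,0.0748,0,0,0,1,0,0,0.0748,0,0,0,1]'
python3 - <<'E'
from h import *
goto(-49,112,130); print(get_obs()["joint_positions"].round(2))
c=capture("top"); np.savez("t5.npz",**c); cv2.imwrite("pics/t5.png",cv2.resize(c["image"][135:275,230:400,::-1],None,fx=4,fy=4,interpolation=cv2.INTER_CUBIC))
c=capture("scene"); np.savez("s5.npz",**c)
E
```

```text
time: 7.82
tool_pos: [589.2, 243.6, 136.2]
tcp_rot: [3.141, -0.0, 2.166]
contact_force: [0.7, -1.0, 0.3]
grip_width: 0.5
finger_force: 0.0
ramp [12.6 -0.2] [589.2 243.6 136.2] rot [ 3.141 -0.     2.166] F [ 0.7 -1.   0.3] w 0.53947625720519 t 7.8167
shift/0.8 total [0.1539 0.044  0.0078]
[ 0.27  0.63  1.33  0.    1.18 -0.32]
```

View pics/t5.png

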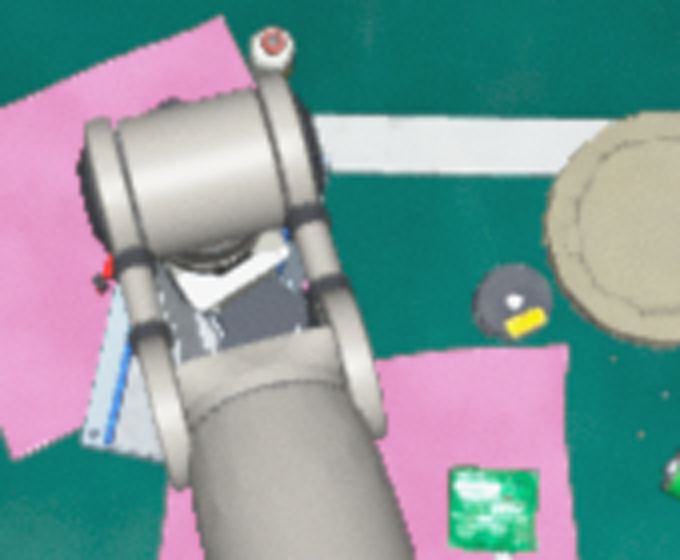

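The peg is still at crop (100,283), so it has not moved. I go to the staging point outside it and descend.

```bash
python3 -m inch '[0,0,0,0.0308,0.0088,0,1,0,0,0,0.0308,0.0088,0,1,0,0,0,0.0308,0.0088,0,1,0,0,0,0.0308,0.0088,0,1,0,0,0,0.0308,0.0088,0,1,0,0,0,0,0,0.028,1,0,0,0,0,0,0.028,1,0,0,0,0,0,0,1]'
python3 - <<'E'
from h import *
goto(-28,92,91); 
for t in(1.7,1.4,1.1,.8,.5,.25,0):
    print(t, (57.5-75*np.sin(t)-11,68-75*np.cos(t)+11))
c=capture("wrist"); np.savez("w6.npz",**c); cv2.imwrite("pics/w6.png",c["image"][:,:,::-1])
E
```

```text
time: 8.58
tool_pos: [545.9, 364.4, 86.9]
tcp_rot: [-3.134, -0.001, 2.176]
contact_force: [0.2, -1.2, -1.5]
grip_width: 0.4
finger_force: 0.0
ramp [-52.2 110.6] [545.9 364.4  86.9] rot [-3.134e+00 -1.000e-03  2.176e+00] F [ 0.2 -1.2 -1.5] w 0.39755471961998584 t 8.5833
shift/0.8 total [-0.0378  0.0047 -0.0052]
1.7 (np.float64(-27.874860783935148), np.float64(88.66333707216435))
1.4 (np.float64(-27.40872974913451), np.float64(66.25246428248192))
1.1 (np.float64(-20.34055200460766), np.float64(44.9802908930817))
0.8 (np.float64(-7.301706817464208), np.float64(26.7469967989626))
0.5 (np.float64(10.543084604684772), np.float64(13.181307858222041))
0.25 (np.float64(27.94470305591078), np.float64(6.33156837170165))
0 (np.float64(46.5), np.float64(4.0))
```

View pics/w6.png

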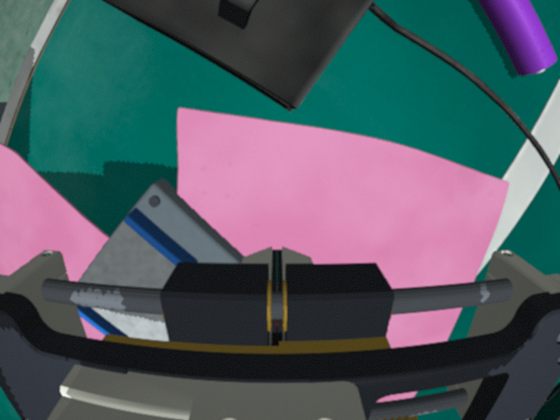

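```bash
python3 -m inch '[0,0,0,-0.0135,0,-0.003,1,0,0,0,-0.0135,0,-0.001,1,0,0,0,-0.0135,0,0,1,0,0,0,-0.0101,-0.0097,0,1,0,0,0,-0.0101,-0.0097,0,1,0,0,0,-0.0125,-0.0063,0,1,0,0,0,-0.0125,-0.0063,0,1,0,0,0,-0.0138,-0.0023,0,1,0,0,0,-0.0138,-0.0023,0,1,0,0,0,0,0,0,1]'
python3 - <<'E'
from h import *
goto(10.5,13.2,91)
c=capture("scene"); np.savez("s7.npz",**c); cv2.imwrite("pics/s7.png",cv2.resize(c["image"][140:260,180:340,::-1],None,fx=4.5,fy=4.5))
E
```

```text
time: 9.47
tool_pos: [577.9, 271.2, 95.0]
tcp_rot: [3.14, 0.001, 2.169]
contact_force: [0.3, 0.1, 0.0]
grip_width: 0.4
finger_force: 0.0
ramp [-3.6 24.8] [577.9 271.2  95. ] rot [3.140e+00 1.000e-03 2.169e+00] F [0.3 0.1 0. ] w 0.3700894980368597 t 9.4667
shift/0.8 total [-0.0227  0.0022  0.005 ]
```

View pics/s7.png

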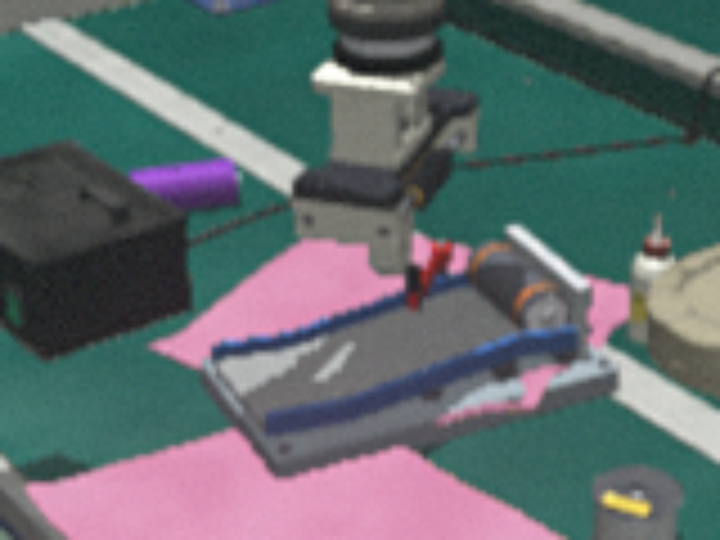

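The keeper follows: the peg is now at crop (413,285), over the track, and the roller is seated. I continue the arc to the hard stop.

```bash
python3 -m inch '[0,0,0,-0.0113,0.0011,0.003,1,0,0,0,-0.0113,0.0011,0.002,1,0,0,0,-0.0107,0.0047,0,1,0,0,0,-0.0107,0.0047,0,1,0,0,0,-0.0062,0.0048,0,1,0,0,0,-0.0062,0.0048,0,1,0,0,0,-0.0062,0.0048,0,1,0,0,0,0,0,0,1]'
python3 - <<'E'
from h import *
goto(48.5,4,91)
E
```

```text
time: 10.18
tool_pos: [622.6, 243.8, 90.5]
tcp_rot: [3.141, 0.0, 2.171]
contact_force: [0.5, -0.2, -0.7]
grip_width: 0.8
finger_force: 0.0
ramp [45.4  6.2] [622.6 243.8  90.5] rot [3.141 0.    2.171] F [ 0.5 -0.2 -0.7] w 0.8138175428823421 t 10.1833
shift/0.8 total [-0.0046  0.0008 -0.0007]
```

Not at the hard stop yet, so I creep on, looking for force.

```bash
python3 -m inch '[0,0,0,-0.002,0.001,0,1,0,0,0,-0.002,0.001,0,1,0,0,0,-0.002,0.001,0,1,0,0,0,0,0,0,1]'
python3 -m inch '[0,0,0,-0.0015,0.001,0,1,0,0,0,-0.0015,0.001,0,1,0,0,0,0,0,0,1]'
```

```text
time: 10.52
tool_pos: [624.7, 242.7, 90.4]
tcp_rot: [-3.14, -0.003, 2.172]
contact_force: [-4.0, 3.2, 1.8]
grip_width: 0.6
finger_force: 2.7
time: 10.77
tool_pos: [625.0, 242.6, 90.3]
tcp_rot: [-3.136, -0.006, 2.173]
contact_force: [-10.9, 6.4, 4.5]
grip_width: 0.6
finger_force: 5.8
```

Force rises with no travel, so the keeper is at its hard stop. I back off, rise clear and check.

```bash
python3 -m inch '[0,0,0,0.008,0,0,1,0,0,0,0.03,0,0,1,0,0,0,0.04,0,-0.01,1,0,0,0,0.04,0,-0.03,1,0,0,0,0.04,0,-0.03,1,0,0,0,0.04,0,-0.03,1,0,0,0,0,0,0,1,0,0,0,0,0,0,1]'
python3 - <<'E'
from h import *
c=capture("scene"); a=cv2.resize(c["image"][180:260,220:340,::-1],None,fx=5,fy=5,interpolation=cv2.INTER_CUBIC); cv2.imwrite("pics/s8.png",a)
c=capture("top"); roi=np.zeros((420,560),np.uint8); roi[155:260,245:320]=255
for n,lo,hi,z in(("orange",(8,90,90),(18,255,255),80),("red",(0,150,100),(5,255,255),75)):
    p=np.argwhere(mask(c,lo,hi)&roi)[:,::-1]
    if len(p): print(n,len(p),ramp(onz(c,p.mean(0),z)).round(1),np.ptp([ramp(onz(c,q,z)) for q in p],axis=0).round())
E
```

```text
time: 11.43
tool_pos: [538.7, 373.1, 172.6]
tcp_rot: [3.137, 0.001, 2.175]
contact_force: [-0.3, -1.1, -0.2]
grip_width: 0.5
finger_force: 0.0
orange 47 [80.   2.1] [39. 73.]
red 49 [55.3 29.2] [11. 66.]
```

View pics/s8.png

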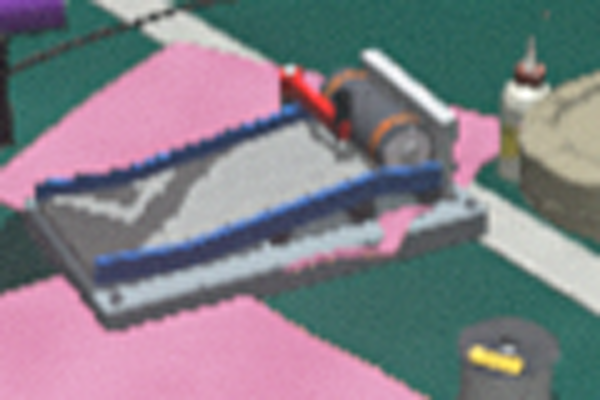

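The keeper arm lies square across the track, with red at x ≈ 55 and only 11 mm spread along x. The roller sits against the stop, so I hand in.

```bash
python3 -c "from plant import close_job; print(close_job())"
```

```text
the job is handed in; nothing more can be done
None
```

The roller was pushed over the crest and sits against the end stop, the keeper is across at its hard stop, and the job was handed in at about 11.5 s; no verdict came back.

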